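# Clamp the pump plunger in the bench gauge with the ratchet thimble

## Task

Two bench micrometers stand on the instrument bench, and one of them has a white pump plunger lying in its V-block. On that one, turn the ratchet thimble on top clockwise (seen from above) until the spindle comes down on the plunger and the ratchet slips by a good few clicks, then let go, leaving the plunger clamped where it lay. Leave the empty micrometer alone.

Things in the scene. Friction and masses are not known exactly. Their poses are not given: they have to be found in the camera images.
- ratchet_grip (a point): Grip point on the upright axis (z up) of the ratchet thimble of the micrometer that holds the plunger, 20 mm below its top. Ratchet thimble: knurled steel cylinder, 22 mm diameter, 45 mm tall, free all round, topmost part (top 173 mm above the bench); it only turns, never rises or sinks. Under it a 3 mm gap, then a 32 mm wide graduated thimble. Grey C-frame, foot 110 x 90 mm, fixed to the bench.
- ratchet (a joint): Slip of the ratchet thimble on the graduated thimble (rad), 0 at first. Clockwise, both turn together (0.05 Nm, spindle sinks 4 mm/rad) for 0.35 to 0.75 rad until the spindle meets the plunger; up to 0.2 rad more firms up, then it slips at 0.11 Nm, without end or harm, and this value grows. 0.2 is a good few clicks; one grip and 1.35 rad clockwise is always enough.
- plunger: Pump plunger: loose white ceramic rod, 12 mm diameter, 90 mm long, with an 18 mm steel head 8 mm long at one end. It lies level in the V-block of the micrometer to be used, under its spindle, sticking out at both sides of the frame; it need not be touched. Origin: middle of the white rod on its axis, 34 mm above the bench; y axis along the rod towards the head.
- spare_gauge: The other micrometer, identical but with its V-block empty; to be left alone. Origin: on the bench, right under its spindle and ratchet thimble axis; it is 173 mm tall, its foot 110 mm (its x, from -67 to +43 mm) by 90 mm (its y).
There are look-alikes about, which are no part of the job. Leave any black or orange look-alike of the plunger alone.

How it is judged:
By the outcome, as a careful person would: the job done as asked, in the order asked, and still so for the second after the job is handed in, with the robot touching nothing.
It also fails if it takes over 29 s, if anything falls off the work surface, if the arm or the gripper's body presses on something with over 40 N, if the wrist force passes 120 N, or if a joint passes its speed limit or range.

## Robot

A 6-joint arm with a two-finger parallel gripper is mounted at the origin on the work surface. World frame = base frame: x ahead of the robot, y to its left, z up, the work surface at z = 0. Lengths are in mm, angles in degrees, forces in N, time in s.
With the tool pointing down it reaches from about 375 to 750 mm from the base axis. Payload 9 kg.
Tool frame: the origin (TCP) lies midway between the tips of the shut fingers; the grasp point (between the pads) lies 19 mm behind it; z points along the fingers, y is the line along which they close (so a half turn about z gives the same grasp; the last joint's range is limited). The gripper opens to 85 mm and grips with 20 to 120 N. Pads are 22 mm wide; open, the fingers measure 114 mm over their backs; the gripper's body (76 mm by 85 mm) begins 54 mm behind the grasp point. The pads swing forward as they close: fully open they stand 13 mm farther back than shut.
Start: joints at [60.98, 5.964, 5.575, 89.605, 0, 77.527], TCP at [170.885, 575.183, 231.331] pointing down, gripper open.
Joint ranges: [-171.21, 171.21], [-48.23, 106.86], [-62.78, 66.21], [-105.2, 120.99], [-86.42, 89.51], [-180, 180]. Speed limits (degrees/s): [127.2, 127.2, 147.25, 180, 180, 180].

## Interface

Orientations are given as a 3x3 rotation matrix whose columns are the frame's x, y, z axes.
In Python, from rig import * gives the robot as it stands.
- The arm moves only by the shell command python3 -m jog 'ROWS' [OPENING] [FORCE]. ROWS is JSON, a list of rows, each a list of 6 numbers: the shift along the tool's x, y, z as a fraction of full scale, then the turn, a rotation vector about the tool's x, y, z as a fraction of full scale. In form: [[x, y, z, rx, ry, rz], ...]. A call has 1 to 10 rows; each row is the pose to reach, as a shift and turn from the pose commanded when the call began, along the tool's axes at that moment, turning the shorter way round; what a row does not reach only later rows make up. Full scale, the value 1, is 0.75 m for a shift and pi rad for a turn. A row lasts 1/10 s, in which the tool goes at most 50 mm and 8.59 degrees, less where a joint would pass 70% of its speed; a pose out of reach is approached as far as the arm can. A call with a number of a shift or a turn outside -1 to 1 is refused whole. A call with a gripper value outside its range is refused whole. OPENING is the opening, from -1 (shut) to 1 (fully open), set as the call begins (- or left out, the last holds). The fingers move at their own pace and stop on an object; FORCE is the grip in N (left out, the last holds). Time passes only in rows, so rows that repeat a pose let the fingers close. It gives the time, the measured TCP pose, the force, the opening and the grip force at its end, in the units of the state.
- state(): the state, without advancing time (a new reading comes with each control period).
- get_image(name): name is "side" or "top"; returns (picture, depth): 480x640x3 uint8, red, green, blue; 480x640 float32, mm along the optical axis (not along the pixel's ray), 0 where there is no reading.
- camera_params(name): a dict with "vertical_fov" (degrees; the focal length in pixels is half the picture's height over the tangent of half this angle, whatever the lens; pixels are square), "cx", "cy" (the principal point, pixels), "k1" (the pictures are not rectified: a ray, as slopes to the right and down, at radius r is drawn at 1 + k1 r^2 times it, then the intrinsics apply), "R" (3x3) and "t" (3): a world point X has camera coordinates R X + t. Camera axes: x right, y down, z forward; pixel columns grow to the right and rows downward; lengths in mm; the calibration is good to about 2 mm. A picture is of the moment at which its call begins. camera_params takes no time and is no camera call.
- hand_in(): hands the job in; it is judged then, once.
Trained networks look in the newest picture that a camera, given by its name, has taken for a name from the list of things; names that differ only in an ending like _2 or _b are one class to them, and where a whole thing is asked for, a point or a joint stands for the part that bears it (a point fixed in the world has none). Each returns a list of dicts, best first, with "score" (0 to 1); they miss things now and then, are a little off and sometimes report something else, mostly with a low value. They report only what shows in the picture. A call takes as long as a camera call. They do not tell look-alikes from the thing itself.
- recognise(camera, target): "xyz" ([x, y, z] in mm, in world coordinates, good to about 4 mm: the middle of the surface that is visible of it).
- trace(camera, target): "mask" (480x640 bool, what is visible of it).
- pinpoint(camera, target): "xyz" ([x, y, z] in mm, in world coordinates, good to about 4 mm: a listed point, or the origin of a listed thing).
The state is a dict: "time_s": time; "joint_pos": joint angles; "dq": joint speeds; "joint_torque": joint torques, N m; "eef_pos": TCP position; "tcp_rot": TCP orientation; "ft_force": force on the tool from outside, world axes, zero at the start; "torque": the same for the moment, N m; "finger_gap": opening from 0.0 (shut) to 1.0 (fully open); "grasp_force": force on a finger pad.
Only numpy, scipy, OpenCV 4.12 (cv2) and the standard library are available. Lean on these libraries where they do the work, as an engineer would, in place of code of your own. Each camera call takes 0.05 s, during which the arm holds its last target. There are 200 camera calls.

## Working session

There is one attempt and no reset: what is moved stays moved. The work goes in short steps, Python scripts to look and compute and a shell command to move; the robot and the scene stay as the last step left them, time stands still between calls to the robot, and variables do not carry over. Pictures are saved under pics/ and viewed, at most 10 in all, crops included, and the job is handed in when it is done.

```bash
mkdir -p pics
python3 - <<'E'
from rig import *
import cv2,numpy as np
for c in("side","top"):
    p,d=get_image(c); cv2.imwrite(f"pics/{c}0.png",p[:,:,::-1]); np.save(f"/tmp/{c}.npy",d)
    for t in("ratchet_grip","plunger","spare_gauge"):
        print(c,t,[(round(r["score"],2),np.round(r["xyz"]).tolist()) for r in pinpoint(c,t)])
    k=camera_params(c);print({a:np.round(b,3).tolist() for a,b in k.items()})
s=state();print(s["tcp_rot"],s["time_s"],s["eef_pos"])
E
```

```text
side ratchet_grip [(0.93, [535.0, 140.0, 153.0])]
side plunger [(0.71, [542.0, 141.0, 33.0]), (0.67, [518.0, 285.0, 9.0]), (0.57, [376.0, 85.0, 5.0]), (0.57, [387.0, 241.0, 8.0])]
side spare_gauge [(0.98, [508.0, -224.0, 1.0])]
{'vertical_fov': 42.93, 'cx': 323.215, 'cy': 236.382, 'k1': 0.064, 'R': [[-0.999, -0.045, -0.021], [-0.007, 0.55, -0.835], [0.049, -0.834, -0.55]], 't': [486.789, 102.278, 958.772]}
top ratchet_grip [(0.68, [537.0, 144.0, 150.0])]
top plunger [(0.84, [541.0, 144.0, 32.0]), (0.8, [520.0, 292.0, 9.0]), (0.75, [375.0, 87.0, 12.0]), (0.59, [388.0, 238.0, 7.0])]
top spare_gauge [(0.56, [509.0, -221.0, -3.0])]
{'vertical_fov': 49.584, 'cx': 322.348, 'cy': 239.52, 'k1': 0.032, 'R': [[0.006, -0.999, -0.034], [-0.996, -0.003, -0.087], [0.087, 0.035, -0.996]], 't': [23.64, 490.336, 853.867]}
[[-9.58587208e-01  2.84799156e-01 -8.12107646e-05]
 [ 2.84799162e-01  9.58587206e-01 -7.78287925e-05]
 [ 5.56820256e-05 -9.77344426e-05 -9.99999994e-01]] 0.4 [170.84681252 575.14682762 231.20647755]
```

View pics/side0.png

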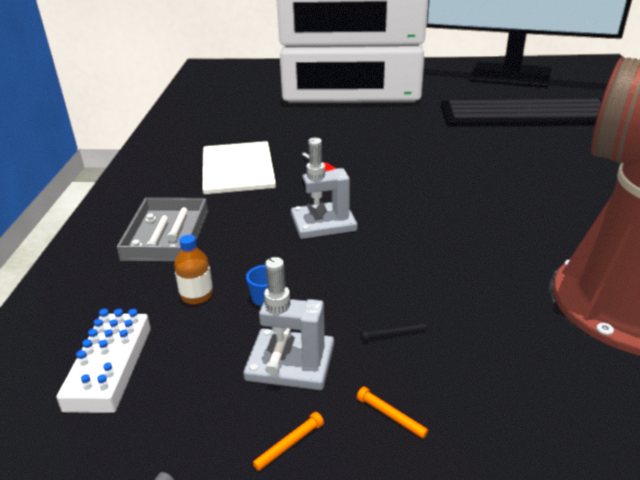

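View pics/top0.png

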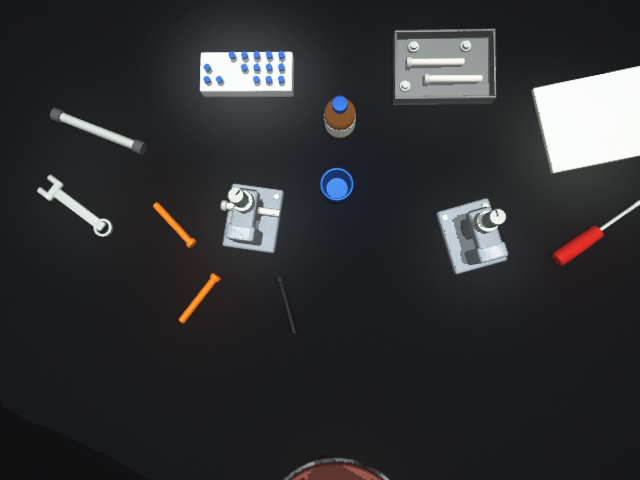

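The side view shows two grey micrometers. The one at (278,330) has a white rod in its V-block, and the one at (318,190) is empty. In the top view they are at (240,205) and (485,225).

Candidates for the plunger's gauge:
- **Loaded gauge:** thimble at top (237,195), side (276,270).
- **Empty gauge:** thimble at top (496,217), side (315,150).
- **Look-alikes, to be left alone:** orange rods at top (175,225) and (200,298), a black rod at top (287,305), and white rods in the tray at top (436,62) and (454,79).

I choose the loaded gauge. Next I check it in a close crop and measure its axis.

```bash
cat > h.py <<'E'
from rig import *
import cv2,numpy as np
def cloud(c,d):
    k=camera_params(c);f=240/np.tan(np.radians(k["vertical_fov"])/2)
    v,u=np.mgrid[:480,:640];x=(u-k["cx"])/f;y=(v-k["cy"])/f
    rd=np.hypot(x,y);r=rd.copy()
    for _ in range(20): r=rd/(1+k["k1"]*r*r)
    s=1/(1+k["k1"]*r*r)
    P=np.stack([x*s*d,y*s*d,d],-1)-np.array(k["t"])
    P=P@np.array(k["R"]);P[d<=0]=np.nan
    return P
E
python3 - <<'E'
from h import *
from scipy.optimize import least_squares
for c in("side","top"):
    P=cloud(c,np.load(f"/tmp/{c}.npy"));near=np.hypot(P[...,0]-536,P[...,1]-142)
    t=P[(near<25)&(P[...,2]>166)];print(c,"top",len(t),np.median(t,0).round(1),t.min(0).round(1),t.max(0).round(1))
    m=P[(near<22)&(P[...,2]>132)&(P[...,2]<168)]
    g=least_squares(lambda q:np.hypot(m[:,0]-q[0],m[:,1]-q[1])-11,[536,142],loss="soft_l1")
    print(" axis",g.x.round(1),len(m),np.abs(g.fun).mean().round(2))
    for z in (90,60,175):
        o=P[(near<200)&(near>30)&(P[...,2]>z)]; print(" >",z,len(o),o.min(0).round() if len(o) else'',o.max(0).round() if len(o) else '')
a=cv2.imread("pics/side0.png")[240:400,220:350];b=cv2.imread("pics/top0.png")[170:270,200:300]
cv2.imwrite("pics/crop.png",np.hstack([cv2.resize(a,(390,480)),cv2.resize(b,(400,480))]))
s=state();print(s["eef_pos"],s["finger_gap"])
E
```

```text
side top 217 [538.5 148.  172.9] [528.1 133.7 166.1] [550.2 156.7 175.9]
 axis [539.1 143.4] 398 0.72
 > 90 615 [480.  10.  90.] [684. 174. 111.]
 > 60 1356 [480.  -6.  60.] [696. 175. 111.]
 > 175 0  
top top 197 [539.7 142.6 172.7] [529.3 132.2 166.1] [549.9 154.8 175.8]
 axis [540.3 143.5] 100 0.37
 > 90 481 [481. 127.  90.] [517. 173. 106.]
 > 60 734 [480.  -7.  60.] [696. 173. 106.]
 > 175 0  
[170.84681252 575.14682762 231.20647755] 0.999914754373378
```

View pics/crop.png

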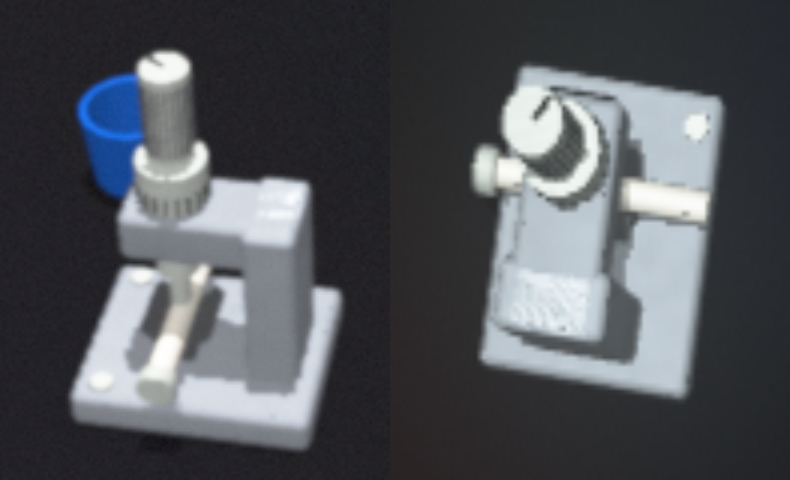

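The crop confirms the choice: the white rod with its steel head lies in this V-block, under the spindle. The thimble tops out at 173 mm, as described, with its axis at (539.7, 143.4). First I travel at height.

```bash
python3 -m jog '[[-0.53,-0.343,0,0,0,0],[-0.53,-0.343,0,0,0,0],[-0.53,-0.343,0,0,0,0],[-0.53,-0.343,0,0,0,0],[-0.53,-0.343,0,0,0,0],[-0.53,-0.343,0,0,0,0],[-0.53,-0.343,0,0,0,0],[-0.53,-0.343,0,0,0,0],[-0.53,-0.343,0,0,0,0],[-0.53,-0.343,0,0,0,0]]' 1
cat > rem.py <<'E'
from h import *
import sys
s=state();R=np.array(s["tcp_rot"]);print(s["time_s"],s["eef_pos"].round(1) if hasattr(s["eef_pos"],"round") else s["eef_pos"],np.round(s["joint_pos"],1),np.round(R,3).tolist())
print((R.T@(np.array([539.7,143.4,float(sys.argv[1])])-s["eef_pos"])/750).round(4))
E
python3 rem.py 231
```

```text
time_s: 1.4
eef_pos: [480.7, 212.2, 231.2]
tcp_rot: [[-0.958, 0.288, 0.001], [0.288, 0.958, -0.0], [-0.001, -0.0, -1.0]]
ft_force: [-0.9, -0.2, -0.0]
finger_gap: 1.003
grasp_force: 0.0
1.4 [480.7 212.2 231.2] [ 9.6 -7.1 -7.4 89.6 -0.  26.3] [[-0.958, 0.288, 0.001], [0.288, 0.958, -0.0], [-0.001, -0.0, -1.0]]
[-0.1017 -0.0653  0.0004]
```

```bash
python3 -m jog '[[-0.0527,-0.0343,0,0,0,0],[-0.1054,-0.0687,0,0,0,0],[-0.1054,-0.0687,0,0,0,0],[-0.1054,-0.0687,0,0,0,0],[-0.1054,-0.0687,0,0,0,0]]'
python3 rem.py 134
```

```text
time_s: 1.9
eef_pos: [539.4, 144.0, 231.4]
tcp_rot: [[-0.959, 0.284, -0.0], [0.284, 0.959, 0.0], [0.0, 0.0, -1.0]]
ft_force: [-1.1, 0.2, -0.1]
finger_gap: 0.999
grasp_force: 0.0
1.9 [539.4 144.  231.4] [ 1.5 -1.3 -1.9 89.4  0.  18. ] [[-0.959, 0.284, -0.0], [0.284, 0.959, 0.0], [0.0, 0.0, -1.0]]
[-0.0007 -0.0007  0.1299]
```

```bash
python3 -m jog '[[-0.0007,-0.0007,0.05,0,0,0],[-0.0007,-0.0007,0.09,0,0,0],[-0.0007,-0.0007,0.12,0,0,0],[-0.0007,-0.0007,0.13,0,0,0],[-0.0007,-0.0007,0.13,0,0,0],[-0.0007,-0.0007,0.13,0,0,0]]'
python3 -m jog '[[0,0,0,0,0,0],[0,0,0,0,0,0],[0,0,0,0,0,0],[0,0,0,0,0,0],[0,0,0,0,0,0],[0,0,0,0,0,0],[0,0,0,0,0,0],[0,0,0,0,0,0],[0,0,0,0,0,0],[0,0,0,0,0,0]]' -1 80
python3 rem.py 134
```

```text
time_s: 2.5
eef_pos: [540.5, 143.4, 135.3]
tcp_rot: [[-0.959, 0.284, 0.002], [0.284, 0.959, 0.0], [-0.002, 0.001, -1.0]]
ft_force: [0.3, 0.1, 0.8]
finger_gap: 0.999
grasp_force: 0.0
time_s: 3.5
eef_pos: [540.6, 143.6, 134.5]
tcp_rot: [[-0.959, 0.284, 0.001], [0.284, 0.959, 0.002], [-0.001, 0.002, -1.0]]
ft_force: [1.0, 4.6, 3.4]
finger_gap: 0.239
grasp_force: 78.2
3.5 [540.6 143.6 134.5] [  1.4  -1.  -11.7  79.3   0.1  17.9] [[-0.959, 0.284, 0.001], [0.284, 0.959, 0.002], [-0.001, 0.002, -1.0]]
[ 0.001  -0.0005  0.0006]
```

Gripped at about the thimble's diameter (20 mm) with small side forces. Next I turn it clockwise, which is positive about tool z.

```bash
python3 -m jog '[[0,0,0,0,0,0.025],[0,0,0,0,0,0.05],[0,0,0,0,0,0.075],[0,0,0,0,0,0.1],[0,0,0,0,0,0.125],[0,0,0,0,0,0.15],[0,0,0,0,0,0.175],[0,0,0,0,0,0.2],[0,0,0,0,0,0.22],[0,0,0,0,0,0.22]]'
python3 - <<'E'
from h import *
s=state();print(np.round(s["torque"],2),np.round(s["joint_pos"],1))
E
python3 -m jog '[[0,0,0,0,0,0.025],[0,0,0,0,0,0.05],[0,0,0,0,0,0.075],[0,0,0,0,0,0.1],[0,0,0,0,0,0.125],[0,0,0,0,0,0.15],[0,0,0,0,0,0.175],[0,0,0,0,0,0.2],[0,0,0,0,0,0.23],[0,0,0,0,0,0.23]]'
python3 - <<'E'
from h import *
s=state();print(np.round(s["torque"],2),np.round(s["joint_pos"],1))
p,d=get_image("side");cv2.imwrite("pics/s2.png",cv2.resize(p[200:400,200:400,::-1],(600,600)))
E
```

```text
time_s: 4.5
eef_pos: [540.1, 143.1, 134.4]
tcp_rot: [[-0.555, 0.832, 0.0], [0.832, 0.555, 0.0], [0.0, 0.0, -1.0]]
ft_force: [-2.2, 2.8, 5.5]
finger_gap: 0.238
grasp_force: 78.6
[0.46 0.52 0.01] [  1.4  -1.  -11.7  79.3   0.   57.7]
time_s: 5.5
eef_pos: [539.3, 143.0, 134.4]
tcp_rot: [[0.134, 0.991, -0.001], [0.991, -0.134, 0.0], [0.0, -0.001, -1.0]]
ft_force: [-5.8, 1.0, 8.5]
finger_gap: 0.24
grasp_force: 79.0
[0.41 1.42 0.03] [  1.4  -1.  -11.7  79.4   0.   99.1]
```

View pics/s2.png

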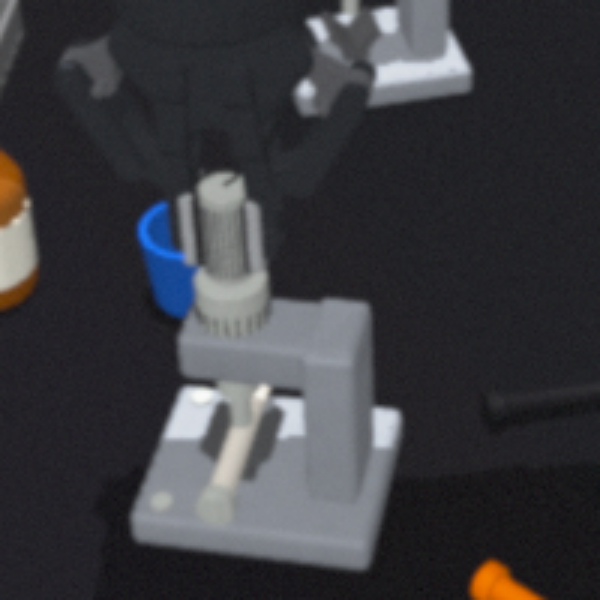

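The ratchet mark has turned clockwise by about 80°, along with the grip, and the spindle now rests on the rod at (240,415). I add a little more turn for margin, since slipping does no harm, and then release.

```bash
python3 -m jog '[[0,0,0,0,0,0.025],[0,0,0,0,0,0.05],[0,0,0,0,0,0.075],[0,0,0,0,0,0.1]]'
python3 - <<'E'
from h import *
s=state();print(np.round(s["torque"],2),np.round(s["joint_pos"],1))
E
python3 -m jog '[[0,0,0,0,0,0.1],[0,0,0,0,0,0.1]]'
python3 -m jog '[[0,0,0,0,0,0],[0,0,0,0,0,0],[0,0,0,0,0,0],[0,0,0,0,0,0],[0,0,0,0,0,0],[0,0,0,0,0,0],[0,0,0,0,0,0],[0,0,0,0,0,0],[0,0,0,0,0,0],[0,0,0,0,0,0]]' 1
```

```text
time_s: 5.95
eef_pos: [539.0, 143.2, 134.4]
tcp_rot: [[0.434, 0.901, -0.002], [0.901, -0.434, 0.001], [-0.0, -0.002, -1.0]]
ft_force: [-8.1, 2.5, 9.5]
finger_gap: 0.236
grasp_force: 79.1
[0.55 1.75 0.1 ] [  1.4  -1.1 -11.7  79.5   0.  117.1]
time_s: 6.15
eef_pos: [538.8, 143.3, 134.4]
tcp_rot: [[0.683, 0.731, -0.002], [0.731, -0.683, 0.001], [-0.001, -0.002, -1.0]]
ft_force: [-8.4, 3.5, 9.8]
finger_gap: 0.234
grasp_force: 79.2
time_s: 7.15
eef_pos: [540.1, 142.8, 133.8]
tcp_rot: [[0.679, 0.735, 0.0], [0.735, -0.679, 0.0], [0.0, 0.0, -1.0]]
ft_force: [-0.2, -0.2, -0.1]
finger_gap: 0.998
grasp_force: 0.0
```

```bash
python3 -m jog '[[0,0,-0.03,0,0,0],[0,0,-0.08,0,0,0],[0,0,-0.14,0,0,0],[0,0,-0.16,0,0,0],[0,0,-0.16,0,0,0],[0,0,-0.16,0,0,0],[0,0,-0.16,0,0,0]]'
python3 - <<'E'
from h import *
p,d=get_image("side");cv2.imwrite("pics/s3.png",cv2.resize(p[220:400,220:380,::-1],(533,600)))
print([(round(r["score"],2),np.round(r["xyz"]).tolist()) for r in pinpoint("side","plunger")])
E
```

```text
time_s: 7.85
eef_pos: [539.5, 142.8, 252.2]
tcp_rot: [[0.679, 0.734, -0.002], [0.735, -0.679, 0.0], [-0.001, -0.002, -1.0]]
ft_force: [-0.3, 0.0, -1.1]
finger_gap: 0.999
grasp_force: 0.0
[(0.81, [375.0, 85.0, 6.0]), (0.79, [520.0, 286.0, 6.0]), (0.69, [540.0, 143.0, 32.0]), (0.68, [384.0, 240.0, 8.0])]
```

View pics/s3.png

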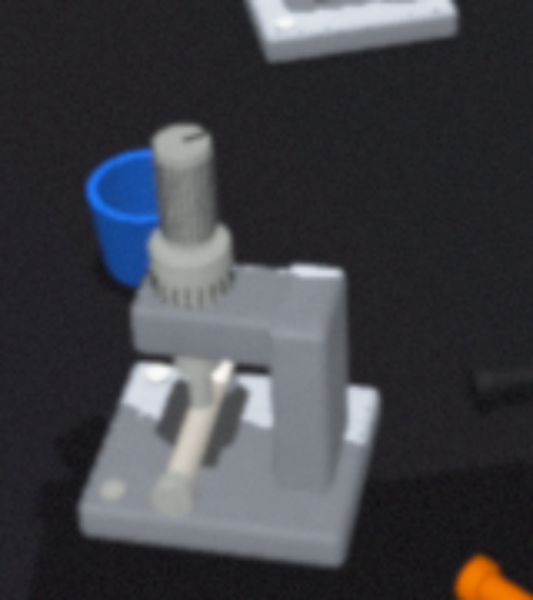

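The spindle sits on the rod at (200,400) and the plunger has not moved. The mark on the thimble has turned to (200,137), and the gripper is clear.

```bash
python3 -c "from rig import *;print(hand_in())"
```

```text
the job is handed in; nothing more can be done
None
```

I turned the loaded micrometer's ratchet clockwise about 1.7 rad, past the 1.35 rad that is always enough, so the plunger is clamped where it lay; I then let go, left the empty micrometer alone and handed the job in at about 8 s.

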